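# Clamp a stone slab with the cam lever

### The job

A stone slab lies loose under the bridge clamp. With the cam lever up, screw the round thumb nut at the other end of the bar down (clockwise from above) until the lever begins to meet firm resistance about half way through its swing; then press the lever fully down so that it stays shut and the slab is held, without shifting the slab.

Things in the scene. Friction and masses are not known exactly. Their poses are not given: they have to be found in the camera images.
- clamp_base: Bridge clamp screwed to the bench: aluminium plate 104 mm (x), y from -155 to +115 mm, 10 mm thick, 2 mm rubber mat on it. Origin: on its underside; z up. 10 mm rods stand at y = +75 mm (threaded, with the nut) and y = -75 mm, x = 0; a steel bar 28 mm wide, 10 mm thick, bridges them along y, its top at z = 55 mm or lower. Beyond, at y = -115 mm, is the cam lever.
- rod_top (a point): Top end of the threaded rod in the nut, 93 mm above the bench while the lever is upright. Shutting the lever draws both rods, the nut, the bar and the foot down together, 4.8 mm per rad of lever.
- nut_mid (a point): Centre of the round knurled thumb nut: 40 mm diameter, 26 mm tall, axis vertical, underside 2 mm above the bar; the rod sticks out up to 20 mm above its top. Turned clockwise from above it sinks along the rod 1.2 mm per rad, with the bar and the foot. Stiff (0.3 N m), stays where left. About 2 to 4.3 rad are needed from the start.
- lever_pivot (a point): Middle of the cam lever's pin, fixed on the base at x = 0, y = -115 mm, z = 50 mm; the lever turns about it, about an axis along the base's x.
- lever_grip (a point): Point in the middle of the cam lever's flat arm, 65 mm along the arm from the pin. The arm is 16 mm wide (along the base's x), 10 mm thick; a 16 mm thick round end 84 mm from the pin.
- cam_lever (a joint): Cam lever angle (rad): 0 upright (open), growing outward (base -y, away from the nut) and down; 1.5 nearly level, at its stop (shut). Starts at 0 to 0.35. Stays where left while the foot is free (push at lever_grip: 4 N upright, 1 to 2 N lower down). With the foot pressing right, 5 to 6 N near the end, and its friction keeps it shut; set far too tight it springs back up.
- foot: Round rubber-faced foot, 26 mm diameter, under the bar at base x = 0, y = -15 mm. Origin: centre of its underside. A spring in its stem (16 N per mm) gives when it presses the slab. Shutting the lever from upright lowers it 7.2 mm; so with the nut set right its underside is about 3.6 mm above the slab's top while the lever is upright.
- stone_slab: Pale flat sawn stone slab, 59 x 82 x 5.5 mm, loose on the base's mat under the foot. Origin: centre of its underside; its top is 5.5 mm above.

How it is judged (in metres and radians):
On the way:
1. the nut has been screwed down to its working height while the lever is not yet shut (z of nut_mid in the frame of rod_top below -0.02642 m and value of joint cam_lever below 1.1 rad), for 0.2 s.
At the end, for the whole second after the job is handed in: The cam lever is shut (past 1.4 rad) and stays so by itself, the foot presses the slab with 28 to 76 N (resistance began about half way), and the slab lies within 10 mm of where it was (value of joint cam_lever above 1.4 rad and contact force between foot and stone_slab between 28 and 76 N and distance of stone_slab from where it was at the start of the episode below 0.01 m); the robot touches nothing.
It also fails if it takes over 64 s, if anything falls off the work surface, if the arm or the gripper's body presses on something with over 40 N, if the wrist force passes 120 N, or if a joint passes its speed limit or range.

### The arm

A 6-joint arm with a two-finger parallel gripper is mounted at the origin on a cart in front of the work surface, level with it; the furniture and walls round the work are solid. World frame = base frame: x ahead of the robot, y to its left, z up, the work surface at z = 0. Lengths are in mm, angles in rad, forces in N, time in s.
With the tool pointing down it reaches from about 275 to 750 mm from the base axis. Payload 10.2 kg.
Tool frame: the origin (TCP) lies at the centre of the arm's flange, where the gripper is bolted on; the fingertips stand 173 mm ahead of it and the grasp point (between the pads) lies 155 mm ahead of it; z points along the fingers, y is the line along which they close (so a half turn about z gives the same grasp; the last joint's range is limited). The gripper opens to 85 mm and grips with 20 to 120 N. Pads are 22 mm wide; open, the fingers measure 114 mm over their backs; the gripper's body (76 mm by 85 mm) begins 54 mm behind the grasp point. The pads swing forward as they close: fully open they stand 13 mm farther back than shut.
Start: joints at [0.891, 0.313, 1.498, -0, 1.331, -0.223], TCP at [231.58, 471.172, 404.694] pointing down, gripper open.
Joint ranges: [-2.94, 2.94], [-0.97, 2.17], [0.19, 2.56], [-1.23, 4.37], [0.02, 3.11], [-2.88, 2.88]. Speed limits (rad/s): [2.39, 2.39, 3.01, 3.14, 3.14, 3.14].

### API

Orientations are given as a unit quaternion [w, x, y, z].
In Python, from rig import ctrl, eyes, workorder gives the robot as it stands (ctrl), with the cameras (eyes) and the job (workorder).
- The arm moves only by the tool steer_hand, called after "Emit:" as name(argument=value, ...), one argument or row to a line, values as JSON. Schema: {"type":"object","properties":{"segments":{"type":"array","items":{"type":"array","items":{"type":"array","items":{"type":"number"},"minItems":6,"maxItems":6},"minItems":1,"maxItems":8},"minItems":1,"maxItems":1},"aperture":{"type":"number"},"grip_force":{"type":"number"},"only":{"type":"string"},"quiet":{"type":"boolean"},"lines":{"type":"string"}},"required":["segments"],"additionalProperties":false}. segments is a list that holds a single list of rows (three levels of brackets), with 1 to 8 rows, each of 6 numbers: dx, dy, dz in a scale on which 1.0 is 0.4 m, then a rotation vector rx, ry, rz in shares of pi rad (1.0 is pi rad); each row is the pose to reach, as a shift and turn from the pose commanded when the call began, along the tool's axes at that moment; what a row does not reach only later rows make up. A row lasts 1/10 s, in which the tool goes at most 50 mm and 0.15 rad, less where a joint would pass 70% of its speed; a pose out of reach is approached as far as the arm can. aperture is the opening from 0.0 (shut) to 1.0 (fully open), set as the call begins (left out keeps the last). The fingers move at their own pace and stop on an object; grip_force is the grip in N (left out, the last holds). Time passes only in rows, so rows that do not move let the fingers close. The tool returns the time, the measured TCP pose, the force, the opening and the grip force at its end. only (a regular expression) keeps the lines of the reply that match it, lines (a string "A,B") keeps lines A to B, and quiet returns only ok. Shift and turn numbers lie between -1 and 1, and a call with a number outside is refused. Input that does not fit is refused with a message, and nothing moves.
- ctrl.sense(): the state, without advancing time (a new reading comes with each control period).
- eyes.capture(name): name is "scene" or "top" or "wrist"; returns the picture (384x512x3 uint8, red, green, blue); there is no depth.
- eyes.calibration(name): a dict with "fx", "fy", "cx", "cy" (pixels), "position" and "attitude" of the camera in the world. Camera axes: x right, y down, z forward; pixel columns grow to the right and rows downward; lengths in mm; the calibration is good to about 2 mm. The wrist camera is an equidistant fisheye: a pixel r from the principal point sees the ray r / f radians off the axis. A picture is of the moment at which its call begins: read the wrist's pose just before it. calibration takes no time and is no camera call; for the wrist camera it gives the pose at the moment of the call.
- workorder.finish_job(): hands the job in; it is judged then, once.
The state is a dict: "time_s": time; "joints": joint angles; "dq": joint speeds; "tau": joint torques, N m; "eef_pos": TCP position; "ee_rot": TCP orientation; "force": force on the tool from outside, world axes, zero at the start; "wrist_torque": the same for the moment, N m; "grip_width": opening from 0.0 (shut) to 1.0 (fully open); "grip_force": force on a finger pad.
Only numpy, scipy, OpenCV 4.12 (cv2) and the standard library are available. Lean on these libraries where they do the work, as an engineer would, in place of code of your own. Each camera call takes 0.05 s, during which the arm holds its last target. There are 200 camera calls.

## Working session

There is one attempt and no reset: what is moved stays moved. The work goes in short steps, Python scripts to look and compute and a tool call to move; the robot and the scene stay as the last step left them, time stands still between calls to the robot, and variables do not carry over. Pictures are saved under pics/ and viewed, at most 10 in all, crops included, and the job is handed in when it is done.

```bash
ls; mkdir -p pics; python3 - <<'E'
from rig import ctrl, eyes, workorder
import cv2
for n in ("scene","top"):
    im=eyes.capture(n); cv2.imwrite(f"pics/{n}0.png",im[:,:,::-1])
    print(n,eyes.calibration(n))
s=ctrl.sense(); print(s)
E
```

```text
pics
rig.py
scene {'fx': 414.3637066260687, 'fy': 414.3637066260687, 'cx': 255.3528756661116, 'cy': 188.2186562061102, 'position': array([ 121.09511695, -357.15215725,  755.77371327]), 'attitude': array([-0.32109069,  0.85625992, -0.37816418,  0.14391513])}
top {'fx': 355.2507399011218, 'fy': 355.2507399011218, 'cx': 254.73899027130838, 'cy': 191.1169043474466, 'position': array([433.28994117,  31.67642819, 936.33918823]), 'attitude': array([-0.03643689,  0.71365641, -0.69834766,  0.04095645])}
{'time_s': 0.1, 'joints': array([ 8.90623848e-01,  3.13384021e-01,  1.49831210e+00,  2.34223733e-05,
        1.33098952e+00, -2.23445743e-01]), 'dq': array([ 6.14506124e-04, -2.39971758e-05, -2.26586413e-03, -4.71771639e-04,
       -5.18851840e-04,  2.14096086e-03]), 'tau': array([ 3.56729652e-03, -4.12894499e+01, -2.60139298e+01, -2.56218266e-05,
        3.00120810e-03,  2.08561181e-05]), 'eef_pos': array([231.54712179, 471.15390607, 404.21577703]), 'ee_rot': array([-2.48828630e-04,  2.26386367e-01,  9.74037429e-01, -4.86691058e-04]), 'force': array([ 0.16736045, -0.2360599 , -0.03326989]), 'wrist_torque': array([-0.01590604, -0.00147148,  0.04646538]), 'grip_force': 0.0, 'grip_width': 1.0015176919549535}
```

View pics/scene0.png

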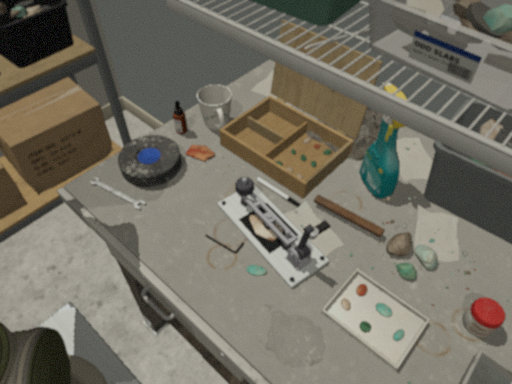

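View pics/top0.png

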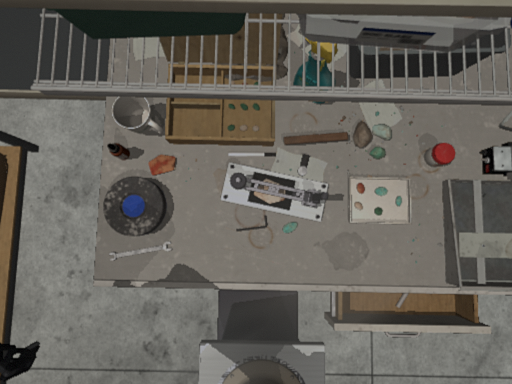

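The clamp lies near the middle, with the nut at top px (238,181) and scene px (245,186). The lever is at the right end, near top px (305,190) and scene px (310,235). I'll enlarge both.

```bash
cat > h.py <<'E'
import numpy as np
from scipy.spatial.transform import Rotation as R
from rig import ctrl, eyes, workorder
def rot(q): return R.from_quat(q,scalar_first=True).as_matrix()
def ray(c,p):
    d=np.array([(p[0]-c["cx"])/c["fx"],(p[1]-c["cy"])/c["fy"],1.])
    return c["position"],rot(c["attitude"])@(d/np.linalg.norm(d))
def plane(c,p,z):
    o,d=ray(c,p); return o+d*(z-o[2])/d[2]
def fray(c,p):
    u=np.array([p[0]-c["cx"],p[1]-c["cy"]]); r=np.hypot(*u); t=r/c["fx"]
    return c["position"],rot(c["attitude"])@np.array([*(np.sin(t)*u/r),np.cos(t)])
def cross(r1,r2):
    (a,d),(b,e)=r1,r2
    s=np.linalg.lstsq(np.c_[d,-e],b-a,rcond=None)[0]
    p,q=a+s[0]*d,b+s[1]*e
    return (p+q)/2,np.linalg.norm(p-q)
def proj(c,P):
    v=rot(c["attitude"]).T@(np.asarray(P)-c["position"]); return c["cx"]+c["fx"]*v[0]/v[2],c["cy"]+c["fy"]*v[1]/v[2]
E
python3 - <<'E'
import cv2,numpy as np
a=cv2.imread("pics/scene0.png")[165:295,205:345]; b=cv2.imread("pics/top0.png")[150:230,205:350]
a=cv2.resize(a,None,fx=2.8,fy=2.8*1,interpolation=cv2.INTER_CUBIC); b=cv2.resize(b,None,fx=2.8,fy=2.8,interpolation=cv2.INTER_CUBIC)
o=np.zeros((600,800,3),np.uint8); o[:a.shape[0],:a.shape[1]]=a; o[a.shape[0]+8:a.shape[0]+8+b.shape[0],:b.shape[1]]=b
a2=cv2.imread("pics/scene0.png")[215:295,280:345]; a2=cv2.resize(a2,None,fx=6,fy=6,interpolation=cv2.INTER_CUBIC); o[:480,405:795]=a2
cv2.imwrite("pics/c1.png",o)
E
```

```text
(no output)
```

View pics/c1.png

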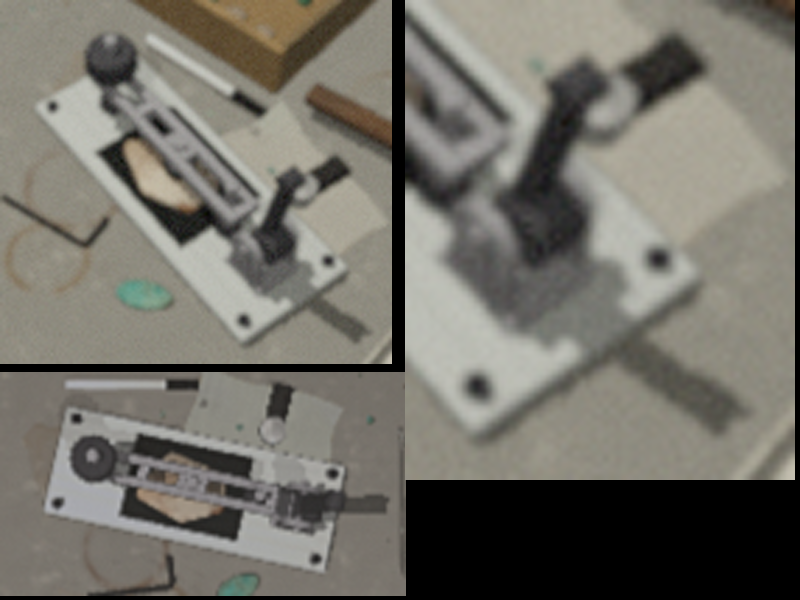

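The nut is the dark knurled disc at top px (238.6,181.4) and scene px (244,186). The lever is black and near upright, with its tip at scene px (308.6,226). The plate corners are clear in the top view.

```bash
python3 - <<'E'
from h import *
import cv2
ct,cs=eyes.calibration("top"),eyes.calibration("scene")
t=cv2.imread("pics/top0.png"); s=cv2.imread("pics/scene0.png")
P=[plane(ct,p,10)[:2] for p in [(229.3,162.9),(328.2,183.6),(321.1,221.4),(220.4,199.6)]]
P=np.array(P); print(P.round(1)); print("sides",[round(np.linalg.norm(P[i]-P[(i+1)%4]),1) for i in range(4)])
e=(P[0]+P[3])/2-(P[1]+P[2])/2; yaw=np.arctan2(e[1],e[0]); print("base +y dir yaw",yaw)
ey=np.array([np.cos(yaw),np.sin(yaw)]); ex=np.array([ey[1],-ey[0]])
org=P.mean(0)+20*ey; print("origin",org)
for n,y,z in [("nut",75,75),("rod",75,93),("pivot",-115,50),("grip",-115,115)]: 
    w=[*(org+y*ey),z]; print(n,np.round(w,1),"top",np.round(proj(ct,w),1),"scene",np.round(proj(cs,w),1))
# scene plate check
print("scene corners",[np.round(plane(cs,p,10)[:2],1) for p in [(35/2.8+205,105/2.8+165),(245/2.8+205,340/2.8+165),(345/2.8+205,270/2.8+165)]])
# dark blob nut
for im,c,roi in ((t,ct,(226,168,252,194)),(s,cs,(230,172,260,200))):
    x0,y0,x1,y1=roi; g=im[y0:y1,x0:x1].max(2); m=(g<85).astype(np.uint8)
    n,l,st,ce=cv2.connectedComponentsWithStats(m); k=1+np.argmax(st[1:,4]); print("nut blob",st[k],ce[k]+[x0,y0])
print(cross(ray(ct,(238.6,181.4)),ray(cs,(244.3,184.5))))
E
```

```text
[[ 608.8   95.7]
 [ 559.4 -166.2]
 [ 459.7 -147.5]
 [ 510.9  116.1]]
sides [np.float64(266.5), np.float64(101.4), np.float64(268.6), np.float64(100.0)]
base +y dir yaw 1.3817363631736241
origin [538.45945527  -5.82581666]
nut [552.6  67.8  75. ] top [238.3 180.8] scene [243.2 185.1]
rod [552.6  67.8  93. ] top [238.  179.8] scene [243.  179.6]
pivot [ 516.8 -118.8   50. ] top [312.7 197.9] scene [298.9 250.2]
grip [ 516.8 -118.8  115. ] top [317.5 195.4] scene [301.8 231.4]
scene corners [array([514.2, 115.2]), array([ 464.4, -148.3]), array([ 558.8, -167.1])]
nut blob [  4   5  22  16 216] [239.34722222 180.81018519]
nut blob [  6   7  18  18 241] [244.53112033 187.42738589]
(array([551.85165336,  65.92788968,  78.58475222]), np.float64(3.303982785069662))
```

Plate sides measure 267–268 by 100–101 mm against 270 by 104, and the triangulated nut agrees with the plate frame. Next I'll move above the nut and refine with the wrist camera.

```bash
cat >> h.py <<'E'
def st():
    s=ctrl.sense(); s["M"]=rot(s["ee_rot"]); return s
def shift(target,s=None):
    s=s or st(); return np.round(s["M"].T@(np.asarray(target)-s["eef_pos"]),1)
E
python3 - <<'E'
from h import *
print(st()["M"].round(2)); print(shift([552,67,330])); print(shift([470,60,380])); c=eyes.calibration("wrist"); s=st()
print(c, s["M"].T@(c["position"]-s["eef_pos"]), s["M"].T@rot(c["attitude"]))
E
```

```text
[[-0.9   0.44 -0.  ]
 [ 0.44  0.9  -0.  ]
 [ 0.   -0.   -1.  ]]
[-465.9 -221.3   74.3]
[-395.3 -263.8   24.4]
{'fx': 297.3186396354542, 'fy': 297.3186396354542, 'cx': 249.4489072540274, 'cy': 193.89406220841326, 'position': array([171.29768734, 501.07347479, 372.39197582]), 'attitude': array([0.11403653, 0.84110128, 0.52405087, 0.07010697])} [67.26041498  0.3154637  31.84126766] [[ 1.17567285e-04 -9.64092350e-01 -2.65567181e-01]
 [ 9.99999854e-01  2.53303287e-04 -4.76868013e-04]
 [ 5.27013843e-04 -2.65567086e-01  9.64092239e-01]]
```

The manual's scale: shifts go in shares of 0.4 m and turns go in shares of pi rad. Converting my numbers, -320 mm / 400 = -0.8, -280 mm / 400 = -0.7.

Emit:
steer_hand(
  segments=[
    [[-0.1,-0.065,0.005,0,0,0],[-0.2,-0.1325,0.0125,0,0,0],[-0.3,-0.2,0.02,0,0,0],[-0.4,-0.2675,0.0275,0,0,0],[-0.5,-0.3325,0.035,0,0,0],[-0.6,-0.4,0.0425,0,0,0],[-0.7,-0.4675,0.05,0,0,0],[-0.8,-0.5325,0.05,0,0,0]],
  ],
)

```text
time_s: 0.9
eef_pos: [425.3, 136.9, 384.3]
ee_rot: [-0.0, 0.227, 0.974, -0.0]
force: [0.8, 0.9, -0.1]
grip_width: 0.996
grip_force: 0.0
```

Emit:
steer_hand(
  segments=[
    [[-0.1,-0.065,0.01,0,0,0],[-0.1875,-0.125,0.01,0,0,0],[-0.1875,-0.125,0.01,0,0,0],[-0.1875,-0.125,0.01,0,0,0]],
  ],
)

```text
time_s: 1.3
eef_pos: [470.2, 60.4, 380.3]
ee_rot: [-0.001, 0.227, 0.974, 0.0]
force: [-0.5, -0.1, -0.0]
grip_width: 1.0
grip_force: 0.0
```

```bash
python3 - <<'E'
from h import *
import cv2,pickle
s=st(); c=eyes.calibration("wrist"); im=eyes.capture("wrist"); pickle.dump(c,open("w1.pkl","wb")); cv2.imwrite("pics/w1.png",im[:,:,::-1]); print(s["eef_pos"],s["joints"],s["dq"].round(3))
print(shift([600,-40,380]))
E
```

```text
[470.15940492  60.39812571 380.26975778] [-1.20147782e-01  2.22608742e-01  1.68231242e+00  2.00415655e-04
  1.23782976e+00 -1.23254460e+00] [ 0.04  -0.016  0.012  0.003  0.001  0.005]
[-161.4  -33.4    0.3]
```

View pics/w1.png

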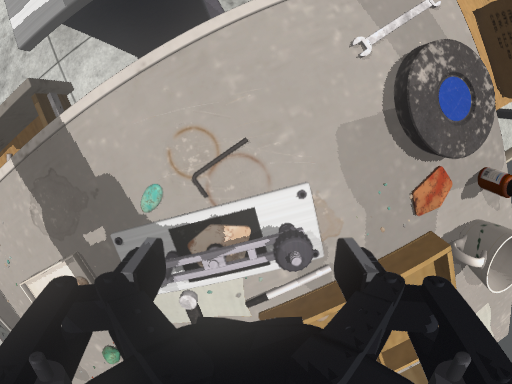

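The nut shows at about (294,250) with the rod top in it near (296,262). For the second view I'll go right above the nut while pre-turning the last joint backward, so one grasp covers the whole turn.

Scaled: -71 mm / 400 = -0.1775, -63 mm / 400 = -0.1575, -1.2 rad / 3.1416 = -0.382.

Emit:
steer_hand(
  segments=[
    [[-0.0225,0.0125,0.015,0,0,-0.0477],[-0.045,0.025,0.03,0,0,-0.0955],[-0.0675,0.0375,0.045,0,0,-0.1432],[-0.09,0.0525,0.0625,0,0,-0.191],[-0.1125,0.065,0.0775,0,0,-0.2387],[-0.135,0.0775,0.0925,0,0,-0.2865],[-0.1575,0.09,0.11,0,0,-0.3342],[-0.1775,0.105,0.125,0,0,-0.382]],
  ],
)

```text
time_s: 2.15
eef_pos: [552.2, 68.8, 330.4]
ee_rot: [-0.0, -0.367, 0.93, 0.0]
force: [-0.6, 0.1, 0.5]
grip_width: 1.001
grip_force: 0.0
```

Emit:
steer_hand(
  segments=[
    [[0,0,0,0,0,-0.0477],[0,0,0,0,0,-0.0477],[0,0,0,0,0,-0.0477]],
  ],
)

```text
time_s: 2.45
eef_pos: [551.9, 68.2, 330.9]
ee_rot: [0.0, -0.431, 0.903, 0.0]
force: [0.1, 0.2, 0.7]
grip_width: 1.0
grip_force: 0.0
```

```bash
python3 - <<'E'
from h import *
import cv2,pickle
s=st(); c=eyes.calibration("wrist"); im=eyes.capture("wrist"); pickle.dump(c,open("w2.pkl","wb")); cv2.imwrite("pics/w2.png",im[:,:,::-1]); print(s["eef_pos"],s["joints"],s["dq"].round(3))
b=cv2.imread("pics/w1.png")[215:295,155:325]; a=im[:,:,::-1]
o=np.zeros((600,800,3),np.uint8); o[:320,:680]=cv2.resize(b,None,fx=4,fy=4)
o[320:600,:]=cv2.resize(a[160:300,60:460],None,fx=2,fy=2)
cv2.imwrite("pics/c2.png",o)
E
```

```text
[551.93074595  68.20770279 330.87559207] [-8.77318723e-02  4.46523494e-01  1.50634097e+00  6.84678549e-05
  1.18869485e+00 -2.54903896e+00] [-0.009 -0.002 -0.003 -0.    -0.001 -0.002]
```

View pics/c2.png

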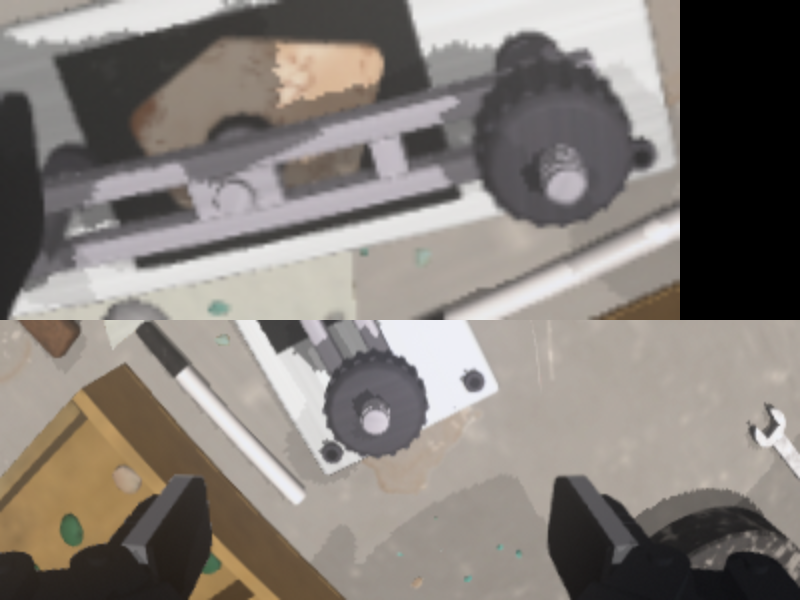

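The nut's top face is centred at view 1 px (294.5,252.5) and view 2 px (248,202). The rod top is at (296.8,261) and (247.5,210).

```bash
python3 - <<'E'
from h import *
import pickle,cv2
c1,c2=[pickle.load(open(f"w{i}.pkl","rb")) for i in (1,2)]
# nut dark blob in view 2, and light rod top
for n,x0,y0,x1,y1 in (("w1",265,218,325,275),("w2",215,168,285,235)):
    im=cv2.imread(f"pics/{n}.png")[y0:y1,x0:x1]; g=im.max(2).astype(int); sat=g-im.min(2)
    m=((g<130)).astype(np.uint8); m=cv2.morphologyEx(m,cv2.MORPH_OPEN,np.ones((9,9)))
    k,l,S,C=cv2.connectedComponentsWithStats(m); i=1+np.argmax(S[1:,4]); print(n,"nut",S[i],(C[i]+[x0,y0]).round(1))
    h=cv2.findContours((l==i).astype(np.uint8),0,2)[0][0]; (a,b),r=cv2.minEnclosingCircle(h); print(a+x0,b+y0,r)
for nm,p,q in (("nuttop",(294.5,252.5),(248,202)),("rodtop",(296.8,261),(247.5,210))):
    print(nm,cross(fray(c1,p),fray(c2,q)))
E
```

```text
w1 nut [   0    6   48   46 1409] [288.6 246.3]
288.93968963623047 248.20233535766602 25.17771339416504
w2 nut [   8    7   50   53 2025] [246.7 200. ]
244.0 200.5 30.10408592224121
nuttop (array([554.84788715,  70.18238274,  71.6566132 ]), np.float64(1.866860645819625))
rodtop (array([555.13992437,  70.13867095,  90.27815752]), np.float64(1.1305286360714915))
```

Rod top came out at z=90 against 93 minus some lever droop, so the heights are consistent. I'll go down over the nut with the tips at about z=61.

```bash
python3 - <<'E'
from h import *
print(shift([554.5,69.5,234])); print(st()["M"].round(2))
E
```

```text
[-2.7 -1.  97. ]
[[-0.63 -0.78  0.  ]
 [-0.78  0.63 -0.  ]
 [-0.   -0.   -1.  ]]
```

Scaled: 97 mm / 400 = 0.2425, 90 mm / 400 = 0.225.

Emit:
steer_hand(
  segments=[
    [[-0.0025,0,0.05,0,0,0],[-0.005,-0.0025,0.1125,0,0,0],[-0.0075,-0.0025,0.175,0,0,0],[-0.0075,-0.0025,0.225,0,0,0],[-0.0075,-0.0025,0.2425,0,0,0],[-0.0075,-0.0025,0.2425,0,0,0]],
  ],
)

```text
time_s: 3.1
eef_pos: [554.8, 69.2, 233.4]
ee_rot: [-0.0, -0.431, 0.902, 0.0]
force: [0.6, -0.3, 0.1]
grip_width: 1.003
grip_force: 0.0
```

Emit:
steer_hand(
  segments=[
    [[0,0,0,0,0,0],[0,0,0,0,0,0],[0,0,0,0,0,0],[0,0,0,0,0,0],[0,0,0,0,0,0],[0,0,0,0,0,0]],
  ],
  aperture=0.0,
  grip_force=60,
)

```text
time_s: 3.7
eef_pos: [554.9, 69.2, 234.9]
ee_rot: [0.0, -0.432, 0.902, 0.0]
force: [-4.0, 1.4, 9.7]
grip_width: 0.44
grip_force: 59.2
```

```bash
python3 - <<'E'
from h import *
s=st(); print(s["wrist_torque"],s["force"],s["joints"][5],s["dq"].round(3))
E
```

```text
[ 0.29371945  0.74237747 -0.07801811] [-4.04620371  1.41224516  9.72318332] -2.5495865216311224 [ 0.     0.002  0.    -0.001 -0.002  0.001]
```

Scaled: 1.4 mm / 400 = 0.0035, 1.2 mm / 400 = 0.003, 1.2 rad / 3.1416 = 0.382.

Emit:
steer_hand(
  segments=[
    [[0,0,0,0,0,0.0477],[0,0,0.0005,0,0,0.0955],[0,0,0.001,0,0,0.1432],[0,0,0.0015,0,0,0.191],[0,0,0.002,0,0,0.2387],[0,0,0.0025,0,0,0.2865],[0,0,0.003,0,0,0.3342],[0,0,0.0035,0,0,0.382]],
  ],
)

```text
time_s: 4.5
eef_pos: [554.9, 69.5, 233.5]
ee_rot: [0.0, 0.156, 0.988, 0.0]
force: [-4.7, 3.7, 8.5]
grip_width: 0.44
grip_force: 59.5
```

```bash
python3 - <<'E'
from h import *
s=st(); print(s["wrist_torque"],s["force"],s["joints"][5],s["dq"].round(3))
E
```

```text
[0.72287996 0.66444185 0.2978167 ] [-4.73676561  3.74010731  8.45488791] -1.343940697286142 [ 1.000e-03  2.000e-03  1.000e-03  0.000e+00 -5.000e-03  1.487e+00]
```

Wrist torque is 0.30 N m, so the nut is turning with the grip. I'll go on to 3.0 rad.

Scaled: 1.6 mm / 400 = 0.004, 1.2 mm / 400 = 0.003, 1.2 rad / 3.1416 = 0.382.

Emit:
steer_hand(
  segments=[
    [[0,0,0.0005,0,0,0.0477],[0,0,0.001,0,0,0.0955],[0,0,0.0015,0,0,0.1432],[0,0,0.002,0,0,0.191],[0,0,0.0025,0,0,0.2387],[0,0,0.003,0,0,0.2865],[0,0,0.0035,0,0,0.3342],[0,0,0.004,0,0,0.382]],
  ],
)

```text
time_s: 5.3
eef_pos: [555.0, 69.7, 232.0]
ee_rot: [0.0, 0.686, 0.727, 0.001]
force: [-2.4, 5.1, 9.2]
grip_width: 0.44
grip_force: 59.6
```

Emit:
steer_hand(
  segments=[
    [[0,0,0.0005,0,0,0.0477],[0,0,0.001,0,0,0.0955],[0,0,0.0015,0,0,0.1432],[0,0,0.002,0,0,0.191],[0,0,0.002,0,0,0.191]],
  ],
)

```text
time_s: 5.8
eef_pos: [555.1, 69.6, 231.3]
ee_rot: [-0.0, 0.87, 0.493, 0.001]
force: [-2.7, 4.8, 9.3]
grip_width: 0.44
grip_force: 59.6
```

```bash
python3 - <<'E'
from h import *
s=st(); print(s["wrist_torque"],s["force"],s["joints"][5],s["dq"].round(3))
E
```

```text
[ 0.77016562  0.41864805 -0.31353649] [-2.7415924   4.77527192  9.34476325] 0.45492590826613344 [ 0.    -0.     0.     0.003  0.001 -0.111]
```

Scaled: -100 mm / 400 = -0.25, -60 mm / 400 = -0.15, -0.3 rad / 3.1416 = -0.0955.

Emit:
steer_hand(
  segments=[
    [[0,0,0,0,0,0],[0,0,0,0,0,0],[0,0,0,0,0,0],[0,0,0,0,0,0],[0,0,-0.05,0,0,0],[0,0,-0.15,0,0,0],[0,0,-0.25,0,0,-0.0477],[0,0,-0.25,0,0,-0.0955]],
  ],
  aperture=1.0,
)

```text
time_s: 6.6
eef_pos: [555.6, 69.0, 335.2]
ee_rot: [0.003, 0.784, 0.621, 0.003]
force: [0.5, 0.3, -0.5]
grip_width: 1.0
grip_force: 0.0
```

```bash
python3 - <<'E'
from h import *
s=st(); print(s["grip_width"],s["eef_pos"]); print(shift([533.1,-43.3,331])); print(s["M"].round(3))
E
```

```text
0.9999624455150685 [555.63207376  68.95185276 335.22069576]
[-114.4    3.6    4.1]
[[ 0.228  0.974  0.009]
 [ 0.974 -0.228 -0.001]
 [ 0.001  0.009 -1.   ]]
```

Scaled: -115 mm / 400 = -0.2875, -80 mm / 400 = -0.2, -0.05 rad / 3.1416 = -0.0159.

Emit:
steer_hand(
  segments=[
    [[-0.1,0.005,0,0,0,-0.0159],[-0.2,0.01,0,0,0,-0.0159],[-0.2875,0.0125,0,0,0,-0.0159],[-0.2875,0.0125,0,0,0,-0.0159],[-0.2875,0.0125,0,0,0,-0.0159]],
  ],
  aperture=0.0,
)

```text
time_s: 7.1
eef_pos: [532.9, -44.4, 329.9]
ee_rot: [-0.0, 0.77, 0.638, 0.0]
force: [-0.9, -0.4, 0.2]
grip_width: 0.146
grip_force: 0.0
```

```bash
python3 - <<'E'
from h import *
import cv2,pickle
s=st(); c=eyes.calibration("wrist"); im=eyes.capture("wrist"); pickle.dump(c,open("w3.pkl","wb")); cv2.imwrite("pics/w3.png",im[:,:,::-1]); print(s["eef_pos"],s["joints"],s["M"].round(3),s["dq"].round(3))
E
```

```text
[532.90189496 -44.42279859 329.88136482] [-3.02435606e-01  4.03576305e-01  1.57419559e+00  2.14828161e-04
  1.16393306e+00 -1.15055630e-01] [[ 0.186  0.982 -0.   ]
 [ 0.982 -0.186  0.   ]
 [ 0.    -0.    -1.   ]] [ 0.034  0.003 -0.004  0.001  0.001  0.006]
```

Emit:
steer_hand(
  segments=[
    [[-0.05,-0.05,0,0,0,0],[-0.0875,-0.1125,0,0,0,0],[-0.0875,-0.1125,0,0,0,0],[-0.0875,-0.1125,0,0,0,0]],
  ],
)

```text
time_s: 7.55
eef_pos: [482.5, -69.4, 330.2]
ee_rot: [0.0, 0.769, 0.639, 0.0]
force: [-0.3, -0.4, 0.1]
grip_width: -0.002
grip_force: 0.0
```

```bash
python3 - <<'E'
from h import *
import cv2,pickle
s=st(); c=eyes.calibration("wrist"); im=eyes.capture("wrist"); pickle.dump(c,open("w4.pkl","wb")); cv2.imwrite("pics/w4.png",im[:,:,::-1]); print(s["eef_pos"],s["M"].round(3))
o=np.zeros((600,800,3),np.uint8)
o[:,:400]=cv2.resize(cv2.imread("pics/w3.png")[84:384,156:356],None,fx=2,fy=2);o[:,400:]=cv2.resize(cv2.imread("pics/w4.png")[84:384,106:306],None,fx=2,fy=2)
cv2.imwrite("pics/c3.png",o)
E
```

```text
[482.48342664 -69.35773164 330.17744774] [[ 0.184  0.983  0.001]
 [ 0.983 -0.184 -0.   ]
 [ 0.     0.001 -1.   ]]
```

View pics/c3.png

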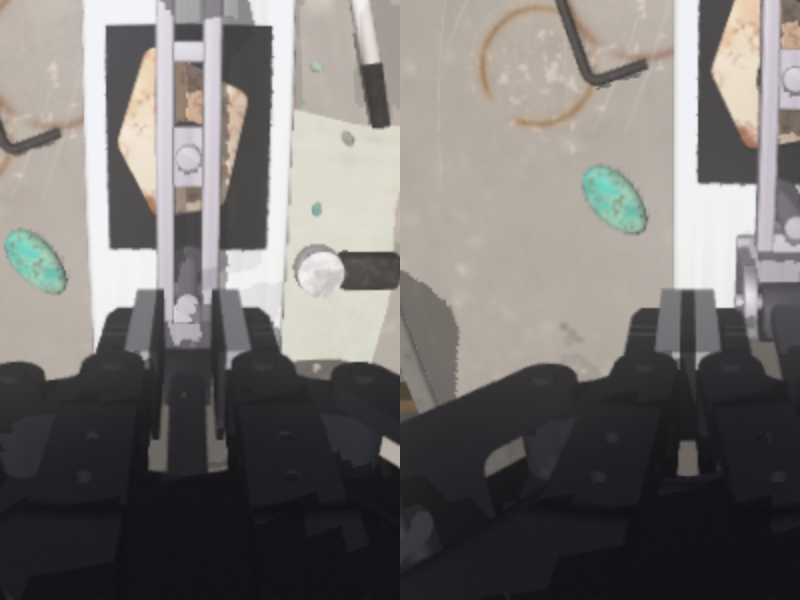

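View 3 shows the black lever arm between the fingertips, at image column ~249.5. That is the tool's centre line, so the lateral line is confirmed. Now I'll go behind the lever with the fingers closed and tips at z≈113.

Scaled: 45 mm / 400 = 0.1125, 44 mm / 400 = 0.11.

Emit:
steer_hand(
  segments=[
    [[-0.0075,0.055,0,0,0,0],[-0.0125,0.1125,0,0,0,0],[-0.0125,0.1125,0.025,0,0,0],[-0.0125,0.1125,0.075,0,0,0],[-0.0125,0.1125,0.11,0,0,0],[-0.0125,0.1125,0.11,0,0,0]],
  ],
)

```text
time_s: 8.2
eef_pos: [525.2, -82.4, 283.7]
ee_rot: [-0.002, 0.769, 0.639, -0.001]
force: [-0.1, 0.2, -0.9]
grip_width: 0.001
grip_force: 0.0
```

Emit:
steer_hand(
  segments=[
    [[-0.0225,0,0,0,0,0],[-0.04,0,0,0,0,0],[-0.0475,0,0,0,0,0],[-0.0475,0,0,0,0,0]],
  ],
)

```text
time_s: 8.6
eef_pos: [522.0, -102.6, 286.4]
ee_rot: [0.0, 0.77, 0.638, 0.0]
force: [-0.5, 0.5, 0.1]
grip_width: -0.001
grip_force: 0.0
```

```bash
python3 - <<'E'
from h import *
print(st()["eef_pos"])
E
```

```text
[ 521.98632682 -102.58477437  286.39790041]
```

Scaled: -12 mm / 400 = -0.03, -6 mm / 400 = -0.015.

Emit:
steer_hand(
  segments=[
    [[-0.015,0,-0.0025,0,0,0],[-0.03,0,-0.0025,0,0,0],[-0.03,0,-0.0025,0,0,0]],
  ],
)

```text
time_s: 8.9
eef_pos: [519.7, -114.4, 287.0]
ee_rot: [0.0, 0.77, 0.638, 0.0]
force: [-0.1, 0.1, -0.5]
grip_width: 0.001
grip_force: 0.0
```

Emit:
steer_hand(
  segments=[
    [[-0.015,0,0.0025,0,0,0],[-0.03,0,0.0075,0,0,0],[-0.03,0,0.0075,0,0,0]],
  ],
)

```text
time_s: 9.2
eef_pos: [517.5, -126.3, 283.7]
ee_rot: [0.0, 0.77, 0.638, -0.0]
force: [-0.1, 0.1, 0.5]
grip_width: -0.002
grip_force: 0.0
```

```bash
python3 - <<'E'
from h import *
print(st()["eef_pos"])
E
```

```text
[ 517.48303115 -126.29418348  283.72411167]
```

Scaled: -6 mm / 400 = -0.015, -4 mm / 400 = -0.01.

Emit:
steer_hand(
  segments=[
    [[-0.01,0,0.0025,0,0,0],[-0.015,0,0.005,0,0,0],[-0.015,0,0.005,0,0,0]],
  ],
)

```text
time_s: 9.5
eef_pos: [516.4, -131.7, 281.7]
ee_rot: [0.0, 0.77, 0.638, -0.0]
force: [0.0, -0.2, 0.2]
grip_width: -0.001
grip_force: 0.0
```

```bash
python3 - <<'E'
from h import *
import cv2
print(st()["eef_pos"],st()["force"]); a=eyes.capture("scene")[:,:,::-1]; b=eyes.capture("top")[:,:,::-1]
o=np.zeros((600,800,3),np.uint8); o[:,:400]=cv2.resize(a[150:300,255:355],None,fx=4,fy=4); o[:400,400:]=cv2.resize(b[140:240,270:370],None,fx=4,fy=4); cv2.imwrite("pics/c4.png",o)
E
```

```text
[ 516.44102014 -131.70667635  281.74872135] [ 0.04871587 -0.19700646  0.16173686]
```

View pics/c4.png

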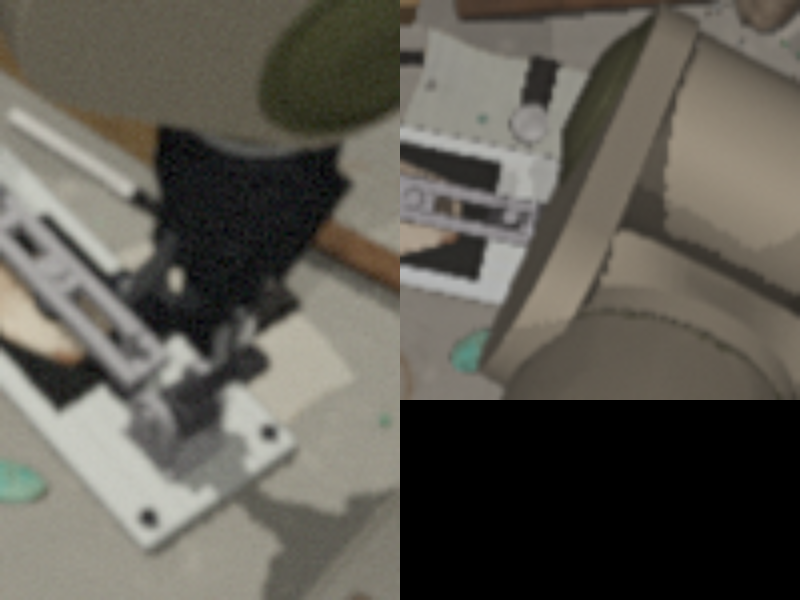

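```bash
cat >> h.py <<'E'
ey=np.array([np.cos(1.382),np.sin(1.382)]); ex=np.array([ey[1],-ey[0]]); org=np.array([540.6,-4.05])
def W(x,y,z): return np.array([*(org+x*ex+y*ey),z])
def uz():
    s=ctrl.sense(); p=s["eef_pos"]; return -115-(p[:2]-org)@ey, p[2]-173, s["force"]@np.array([*ey,0]), s["force"][2]
E
python3 - <<'E'
from h import *
cs=eyes.calibration("scene")
for t in (0,.2,.4,.6,.8,1): print(t,np.round(proj(cs,W(0,-115-84*np.sin(t),50+84*np.cos(t))),1))
print("tip",np.round(proj(cs,st()["eef_pos"]-[0,0,173]),1),uz())
E
```

```text
0 [302.6 224.2]
0.2 [308.5 230.6]
0.4 [314.1 238. ]
0.6 [319.1 245.9]
0.8 [323.2 253.9]
1 [326.2 261.7]
tip [306.7 237.2] (np.float64(14.792134434218752), np.float64(108.8510892592667), np.float64(0.4686641212705975), np.float64(-0.1912346877766305))
```

The scene view shows the lever end at px (319,239), so the lever is near 0.5 rad and following the tool. The force reading drops to zero when the tool rests, so I'll read it during motion instead.

Scaled: -7 mm / 400 = -0.0175, -3.5 mm / 400 = -0.0088.

Emit:
steer_hand(
  segments=[
    [[-0.0088,0,0.0025,0,0,0],[-0.0175,0,0.0063,0,0,0]],
  ],
  lines="4,4",
)

```text
force: [-0.7, 2.7, -0.6]
```

```bash
python3 -c "from h import *;print(uz())"
```

```text
(np.float64(21.655467079666664), np.float64(106.26357435151613), np.float64(2.519899660279184), np.float64(-0.6268588626664342))
```

Emit:
steer_hand(
  segments=[
    [[-0.0068,0,0.0045,0,0,0],[-0.0135,0,0.0088,0,0,0]],
  ],
  lines="4,4",
)

```text
force: [0.1, 2.3, 0.5]
```

```bash
python3 -c "from h import *;print(uz())"
```

```text
(np.float64(27.334199286574602), np.float64(102.68643347744188), np.float64(2.23351214031342), np.float64(0.5177377130228296))
```

Emit:
steer_hand(
  segments=[
    [[-0.0063,0,0.005,0,0,0],[-0.0125,0,0.01,0,0,0]],
  ],
  lines="4,4",
)

```text
force: [-1.0, 2.8, 1.7]
```

```bash
python3 -c "from h import *;print(uz())"
```

```text
(np.float64(32.3336892162921), np.float64(98.78091447843246), np.float64(2.562338003746455), np.float64(1.6650316614199747))
```

Scaled: -4.7 mm / 400 = -0.0118, 4.6 mm / 400 = 0.0115.

Emit:
steer_hand(
  segments=[
    [[-0.006,0,0.0058,0,0,0],[-0.0118,0,0.0115,0,0,0]],
  ],
  lines="4,4",
)

```text
force: [-1.8, 0.8, 3.5]
```

```bash
python3 -c "from h import *;print(uz())"
```

```text
(np.float64(37.057105720231675), np.float64(94.25078465088734), np.float64(0.4564173998220396), np.float64(3.5327117360217843))
```

Emit:
steer_hand(
  segments=[
    [[-0.005,0,0.0063,0,0,0],[-0.0105,0,0.0125,0,0,0]],
  ],
  lines="4,4",
)

```text
force: [-1.4, 0.8, 4.3]
```

```bash
python3 -c "from h import *;print(uz())"
```

```text
(np.float64(41.21426469610924), np.float64(89.24498461283144), np.float64(0.5568993163908722), np.float64(4.326087619547948))
```

Scaled: 5.2 mm / 400 = 0.013, -3.4 mm / 400 = -0.0085.

Emit:
steer_hand(
  segments=[
    [[-0.0043,0,0.0065,0,0,0],[-0.0085,0,0.013,0,0,0]],
  ],
  lines="4,4",
)

```text
force: [-0.9, 0.7, 5.5]
```

```bash
python3 -c "from h import *;print(uz())"
```

```text
(np.float64(44.60889919925401), np.float64(84.07427501369295), np.float64(0.5447085992440418), np.float64(5.471314822527178))
```

Emit:
steer_hand(
  segments=[
    [[-0.004,0,0.0073,0,0,0],[-0.008,0,0.0145,0,0,0]],
  ],
  lines="4,4",
)

```text
force: [-1.5, 0.1, 4.8]
```

```bash
python3 -c "from h import *;print(uz())"
```

```text
(np.float64(47.83233638085136), np.float64(78.27777552157517), np.float64(-0.1843613971315714), np.float64(4.799947815991517))
```

Emit:
steer_hand(
  segments=[
    [[-0.0033,0,0.0075,0,0,0],[-0.0065,0,0.015,0,0,0]],
  ],
  lines="4,4",
)

```text
force: [-2.2, -0.2, 5.1]
```

```bash
python3 -c "from h import *;print(uz())"
```

```text
(np.float64(50.45262090126599), np.float64(72.29298165716406), np.float64(-0.6057774207708411), np.float64(5.104139100404859))
```

The tangential force rises from about 0.75 rad and sits around 5 N, which matches a correct setting. I'll press on to the stop.

Scaled: 6.2 mm / 400 = 0.0155, 3 mm / 400 = 0.0075.

Emit:
steer_hand(
  segments=[
    [[-0.0025,0,0.0075,0,0,0],[-0.0048,0,0.0155,0,0,0]],
  ],
  lines="4,4",
)

```text
force: [-2.4, -1.5, 6.6]
```

```bash
python3 -c "from h import *;print(uz())"
```

```text
(np.float64(52.38008675223978), np.float64(66.11599951597512), np.float64(-1.887870325201041), np.float64(6.6406521749934795))
```

Emit:
steer_hand(
  segments=[
    [[-0.0015,0,0.0075,0,0,0],[-0.003,0,0.015,0,0,0]],
  ],
  lines="4,4",
)

```text
force: [-2.4, -1.1, 6.2]
```

```bash
python3 -c "from h import *;print(uz())"
```

```text
(np.float64(53.62785833546809), np.float64(60.14748882330491), np.float64(-1.5812617053354832), np.float64(6.167632103045928))
```

Emit:
steer_hand(
  segments=[
    [[0,0,0.0025,0,0,0],[0,0,0.005,0,0,0]],
  ],
  lines="4,4",
)

```text
force: [-9.2, 1.5, 24.7]
```

```bash
python3 -c "from h import *;print(uz())"
```

```text
(np.float64(53.68026368482933), np.float64(59.331413795308464), np.float64(-0.22808369571859433), np.float64(24.74214582261765))
```

The stop is reached at tip z=59.3, with the force jumping to 25 N. I'll lift off and check that the lever stays shut.

The manual's scale: shifts go in shares of 0.4 m and turns go in shares of pi rad. Converting my numbers, 180 mm / 400 = 0.45, 140 mm / 400 = 0.35.

Emit:
steer_hand(
  segments=[
    [[0,0,-0.025,0,0,0],[0.005,0,-0.1,0,0,0],[0.005,0,-0.2,0,0,0],[0.05,0,-0.275,0,0,0],[0.15,0,-0.275,0,0,0],[0.25,0,-0.275,0,0,0],[0.35,0,-0.275,0,0,0],[0.45,0,-0.275,0,0,0]],
  ],
)

```text
time_s: 12.6
eef_pos: [542.7, 9.1, 340.9]
ee_rot: [-0.0, 0.77, 0.638, 0.0]
force: [0.6, -1.2, -0.3]
grip_width: -0.005
grip_force: 0.0
```

Emit:
steer_hand(
  segments=[
    [[0.1,0,0,0,0,0],[0.125,0,0,0,0,0],[0.125,0,0,0,0,0],[0.125,0,0,0,0,0]],
  ],
  aperture=1.0,
)

```text
time_s: 13.0
eef_pos: [551.9, 55.8, 340.9]
ee_rot: [-0.0, 0.77, 0.638, -0.0]
force: [-0.2, 0.3, 0.4]
grip_width: 0.68
grip_force: 0.0
```

```bash
python3 - <<'E'
from h import *
import cv2
print(st()["force"],shift([554.8,69.6,226])); a=eyes.capture("scene")[:,:,::-1]; b=eyes.capture("top")[:,:,::-1]
o=np.zeros((600,800,3),np.uint8); o[:,:400]=cv2.resize(a[150:300,255:355],None,fx=4,fy=4); o[:400,400:]=cv2.resize(b[140:240,270:370],None,fx=4,fy=4); cv2.imwrite("pics/c5.png",o)
E
```

```text
[-0.17339567  0.25028186  0.38535562] [ 14.2   0.3 114.9]
```

View pics/c5.png

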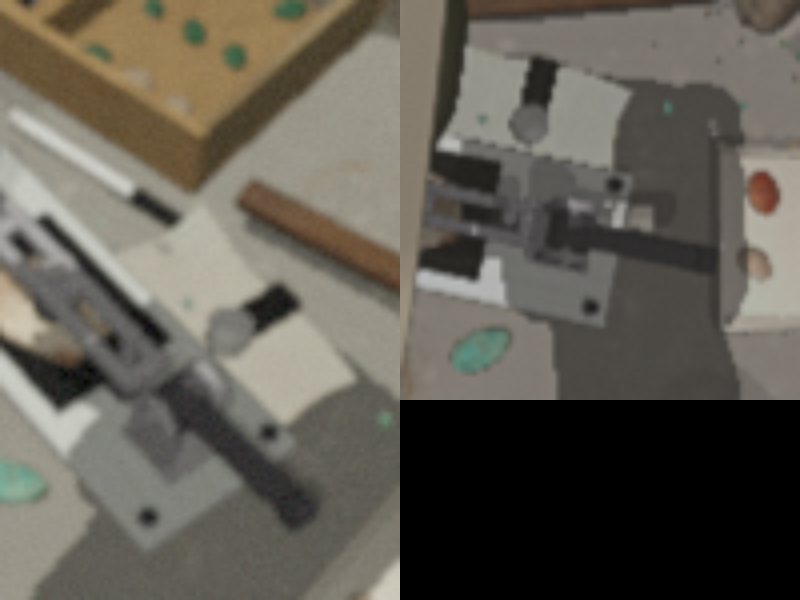

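The lever lies level and stays shut by itself, with its end at scene px (329,275). The end force of about 6.3 N suggests the foot is slightly on the tight side, around 65 N. I'll regrip the nut and ease it back about 0.35 rad to centre the load.

Scaled: 115 mm / 400 = 0.2875, 105 mm / 400 = 0.2625.

Emit:
steer_hand(
  segments=[
    [[0.02,0,0.05,0,0,0],[0.035,0,0.125,0,0,0],[0.035,0,0.2125,0,0,0],[0.035,0,0.2625,0,0,0],[0.035,0,0.2875,0,0,0],[0.035,0,0.2875,0,0,0]],
  ],
)

```text
time_s: 13.7
eef_pos: [554.4, 69.6, 225.3]
ee_rot: [-0.001, 0.77, 0.638, -0.001]
force: [0.4, -0.3, 1.9]
grip_width: 0.998
grip_force: 0.0
```

Emit:
steer_hand(
  segments=[
    [[0,0,0,0,0,0],[0,0,0,0,0,0],[0,0,0,0,0,0],[0,0,0,0,0,0],[0,0,0,0,0,0],[0,0,0,0,0,0]],
  ],
  aperture=0.0,
  grip_force=60,
)

```text
time_s: 14.3
eef_pos: [554.9, 70.4, 227.5]
ee_rot: [0.001, 0.77, 0.638, 0.001]
force: [-1.2, -0.1, 6.7]
grip_width: 0.441
grip_force: 59.4
```

```bash
python3 -c "
from h import *
s=st();print(s['wrist_torque'],s['force'])"
```

```text
[-0.08939188  0.00149598  0.00771558] [-1.23007067 -0.12371302  6.72513734]
```

Emit:
steer_hand(
  segments=[
    [[0,0,0,0,0,-0.0255],[0,0,-0.0003,0,0,-0.0509],[0,0,-0.0005,0,0,-0.0764]],
  ],
)

```text
time_s: 14.6
eef_pos: [554.8, 70.3, 227.7]
ee_rot: [0.001, 0.687, 0.727, 0.001]
force: [-2.4, 0.1, 7.8]
grip_width: 0.442
grip_force: 59.5
```

```bash
python3 -c "
from h import *
s=st();print(s['wrist_torque'],s['force'],s['dq'][5])"
```

```text
[-0.10571942  0.25242503 -0.30155051] [-2.41575402  0.14306927  7.83086975] -0.7952977684513338
```

Emit:
steer_hand(
  segments=[
    [[0,0,-0.0003,0,0,-0.0255],[0,0,-0.0003,0,0,-0.0382],[0,0,-0.0003,0,0,-0.0382]],
  ],
)

```text
time_s: 14.9
eef_pos: [554.8, 70.3, 227.9]
ee_rot: [0.001, 0.643, 0.766, 0.001]
force: [-2.3, -0.9, 8.0]
grip_width: 0.437
grip_force: 59.6
```

```bash
python3 -c "
from h import *
s=st();print(s['wrist_torque'],s['force'],s['dq'][5])"
```

```text
[-0.04258084  0.29603577  0.01110735] [-2.25300922 -0.94136289  8.0411499 ] 0.02762446924440846
```

Scaled: -140 mm / 400 = -0.35, -100 mm / 400 = -0.25.

Emit:
steer_hand(
  segments=[
    [[0,0,0,0,0,0],[0,0,0,0,0,0],[0,0,0,0,0,0],[0,0,0,0,0,0],[0,0,-0.05,0,0,0],[0,0,-0.15,0,0,0],[0,0,-0.25,0,0,0],[0,0,-0.35,0,0,0]],
  ],
  aperture=1.0,
)

```text
time_s: 15.7
eef_pos: [554.3, 70.4, 367.9]
ee_rot: [-0.0, 0.643, 0.766, -0.0]
force: [0.3, -0.6, -0.8]
grip_width: 1.001
grip_force: 0.0
```

Emit:
steer_hand(
  segments=[
    [[0,0,-0.075,0,0,0],[0,0,-0.15,0,0,0],[0,0,-0.15,0,0,0]],
  ],
)

```text
time_s: 16.0
eef_pos: [554.5, 70.5, 430.5]
ee_rot: [0.003, 0.643, 0.766, 0.002]
force: [0.4, -0.1, -0.5]
grip_width: 1.001
grip_force: 0.0
```

```bash
python3 - <<'E'
from h import *
import cv2
a=eyes.capture("scene")[:,:,::-1]; o=np.zeros((600,800,3),np.uint8)
o[:,:400]=cv2.resize(cv2.imread("pics/scene0.png")[150:300,215:345],(400,600)); o[:,400:]=cv2.resize(a[150:300,215:345],(400,600)); cv2.imwrite("pics/c6.png",o); print(st()["force"])
E
```

```text
[ 0.05029473 -0.43129693 -0.92028861]
```

View pics/c6.png

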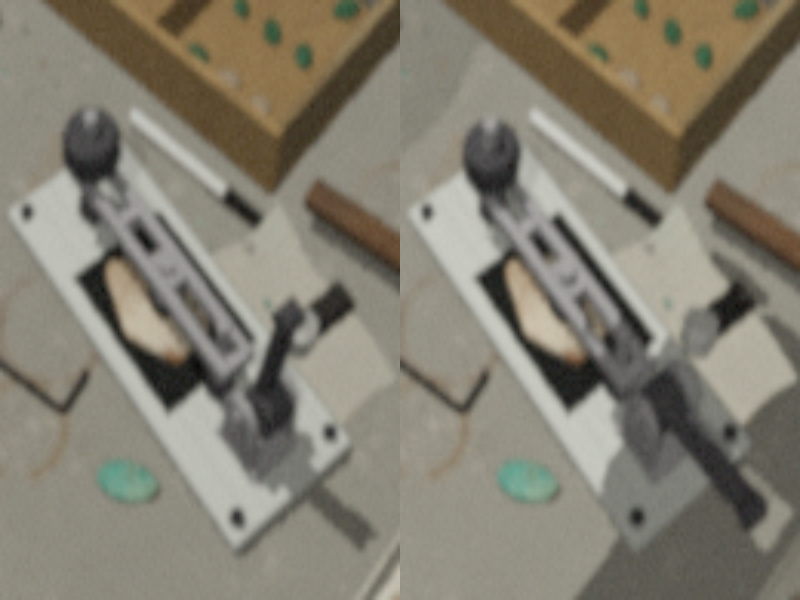

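The lever is still shut, with its end at crop (750,510). The slab outline is unmoved between the two pictures and the bar sits lower. The robot is clear, so I'm handing in.

```bash
python3 -c "
from rig import ctrl, eyes, workorder
print(workorder.finish_job())"
```

```text
the job is handed in; nothing more can be done
None
```

I handed the job in (no verdict came back): the nut went down 3.0 rad with the lever up, the lever met resistance at roughly 0.65–0.75 rad and stays shut at its stop, I eased the nut back about 0.36 rad with the lever shut, and the slab looks unmoved; foot force was never measured directly (about 60 N inferred from lever force).

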